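# Shut the bench gas cock with the T-key

### The job

The bench's gas cock has been left partly open: take the T-handled key from its wooden rest, push its blade fully home into the slot of the cock's round plug, and only then turn it clockwise to the stop, so that the handle stands squarely across the pipe and the gas is off. Leave the key standing upright there, fully home, and let go of it. Do not disturb the glass bowl, the jar or the paperweight.

Things in the scene. Friction and masses are not known exactly. Their poses are not given: they have to be found in the camera images.
- key: Loose dark steel T-key, 118 mm tall, about 0.2 kg, standing blade down in the wooden rest. Origin: centre of the blade's lower end, z up the shank. Blade 26 mm wide (along x), 6 mm thick (y), 28 mm long; above it a flange of 15 mm radius, 6 mm thick, whose underside (the shoulder, at 28 mm) rests on the plug's face when home; shank of 7 mm radius. Same when turned by half a turn.
- key_grip (a point): Middle of the key's T-handle bar, on the shank's axis, 108 mm above the key's origin; axes as the key's. The bar is 110 mm long (along x, in line with the blade's width), 16 mm thick (y) and 20 mm high.
- rest: Fixed wooden block 90 x 70 x 50 mm high in which the key stands, its bar along the block's long side. Origin: centre of its underside, x along the 90 mm side. Its slot is 32 x 12 mm (long along x) and 40 mm deep: the key lifts straight out.
- valve: Fixed gas cock: round brass housing of 38 mm radius, 89 mm high, in the middle of a dark steel pipe 276 mm long (along x, top 43 mm high) that bends down into the bench at both ends. Origin: on the bench under the plug's axis; x along the pipe, y across it, z up. In the housing's top, inside a rim of 22 mm radius and 4 mm deep, lies the steel plug's flat face.
- slot_mouth (a point): Centre of the plug's face and slot, 85 mm above the bench; axes as the valve's, it does not turn. The slot (28.5 x 8.5 mm, 30 mm deep) along the pipe: fully open (a stop); 90 degrees clockwise from above: shut (a stop). The plug turns with 0.15 N m and stays put. Its slot starts 11 to 66 degrees clockwise of fully open; the angle is not reported: look, or feel for it with the blade.
- bowl: Bystander: loose amber glass bowl, 110 mm across, 60 mm high; origin under its centre. Leave alone.
- jar: Bystander: loose glass jar with a lid, 70 mm across, 100 mm high; origin under its centre. Leave alone.
- paperweight: Bystander: loose round glass paperweight, 72 mm across, 56 mm high; origin under its centre. Leave alone.
Mind the look-alikes: they are no part of the job. Of the things like the key, leave any that is pink or turquoise; of the rest the smaller one is meant.

How it is judged (in metres and radians):
On the way, in this order (a step that is already met when the one before it is completed fails the run):
1. the key's blade is fully home in the plug's slot, before the handle is turned across the pipe (z of key in the frame of valve below 0.061 m and horizontal distance between key and slot_mouth below 0.005 m and angle between key's own z axis and vertical below 0.1 rad), for 0.2 s.
2. with the key fully home, the handle has been turned across the pipe: the cock is shut (all of step 1 and angle between the x axis of key and the y axis of valve, either way round below 0.17 rad), for 0.2 s.
At the end, for the whole second after the job is handed in: The key stands at rest in the plug, released: shoulder within 4 mm of the plug's face, blade within 5 mm of the plug's axis, upright within 0.10 rad, its handle across the pipe within 0.17 rad (about 10 degrees) (all of step 2 and linear speed of key below 0.02 m/s and angular speed of key below 0.2 rad/s); the robot touches nothing.
It fails at once if the bowl is moved by more than 20 mm (distance of bowl from where it was at the start of the episode above 0.02 m).
It fails at once if the jar is moved by more than 20 mm (distance of jar from where it was at the start of the episode above 0.02 m).
It fails at once if the paperweight is moved by more than 20 mm (distance of paperweight from where it was at the start of the episode above 0.02 m).
It also fails if it takes over 58 s, if anything falls off the work surface, if the arm or the gripper's body presses on something with over 40 N, if the wrist force passes 120 N, or if a joint passes its speed limit or range.

### The arm

A 7-joint arm with a two-finger parallel gripper is mounted at the origin on the work surface. World frame = base frame: x ahead of the robot, y to its left, z up, the work surface at z = 0. Lengths are in m, angles in degrees, forces in N, time in s.
With the tool pointing down it reaches from about 0.425 to 0.875 m from the base axis. Payload 4.7 kg.
Tool frame: the origin (TCP) lies midway between the tips of the shut fingers; the grasp point (between the pads) lies 19 mm behind it; z points along the fingers, y is the direction in which the jaws open and shut (so a half turn about z gives the same grasp; the last joint's range is limited). The gripper opens to 87 mm and grips with 3 to 60 N. Pads are 19 mm wide; open, the fingers measure 117 mm over their backs; the gripper's body (75 mm by 190 mm) begins 51 mm behind the grasp point.
Start: joints at [-64.337, 18.392, -4.016, 83.108, 1.295, 78.541, -3.26], TCP at [0.273, 0.59, 0.223] pointing down, gripper open.
Joint ranges: [-163.93, 163.93], [-17.29, 119.83], [-79.2, 71.16], [3.27, 140.29], [-89.18, 269.18], [5.43, 117.66], [-154.24, 154.24]. Speed limits (degrees/s): [147.25, 147.25, 180, 180, 180, 180, 180].

### API

Orientations are given as [roll, pitch, yaw] about the fixed x, y, z axes, in that order (R = Rz(yaw) Ry(pitch) Rx(roll)).
In Python, from cell import env gives the robot as it stands. The module is installed in compiled form; this text tells all that it offers.
- The arm moves only by the tool servo_tool, never from a script. Its argument "plan" is a list of rows, each a list of 3 entries, a list of its own where there are three numbers: the opening, from 0 (shut) to 1 (fully open), then the shift along the tool's x, y, z in cm, then the turn, a rotation vector about the tool's x, y, z in degrees. A call has 1 to 20 rows; each row shifts and turns the pose as measured when the row begins, along the tool's axes as they then stand; what a row does not reach is not made up. A row lasts 1/12 s, in which the tool goes at most 41.7 mm and 7.16 degrees, less where a joint would pass 70% of its speed; a pose out of reach is approached as far as the arm can. A call is refused whole if a number of a shift passes 4.17 or a number of a turn 7.16, either way. A call with a gripper value outside its range is refused whole. The fingers move at their own pace and stop on an object; "force" is the grip in N (left out, the last holds). Time passes only in rows, so rows that do not move let the fingers close. It gives the time, the measured TCP pose, the force and the opening at its end, in the units of the state.
- env.get_obs(): the state, without advancing time (a new reading comes with each control period).
- env.read_camera(name): name is "side" or "top" or "wrist"; returns a dict with "image" (400x640x3 uint8, blue, green, red), "fx", "fy", "cx", "cy" (pixels), "rvec" (rotation vector, rad) and "tvec" (3), from world to camera coordinates, as OpenCV has them; the wrist camera has in their place "T_tool_cam" (4x4, takes a point from camera to tool coordinates, whose origin is the TCP and whose axes are the flange's). Camera axes: x right, y down, z forward; pixel columns grow to the right and rows downward; lengths in m; the calibration is good to about 2 mm. A picture is of the moment at which its call begins: read the wrist's pose just before it. There is no depth.
- env.sign_off(): hands the job in, once; it reports no verdict.
The state is a dict: "time_s": time; "qpos": joint angles; "joint_velocities": joint speeds; "effort": joint torques, N m; "tool_pos": TCP position; "tool_rot": TCP orientation; "force": force on the tool from outside, world axes, zero at the start; "wrist_torque": the same for the moment, N m; "grip_width": finger opening in m.
Only numpy, scipy, OpenCV 4.12 (cv2) and the standard library are available. Lean on these libraries where they do the work, as an engineer would, in place of code of your own. Each camera call takes 0.05 s, during which the arm holds its last target. There are 200 camera calls.

## Working session

There is one attempt and no reset: what is moved stays moved. The work goes in short steps, Python scripts to look and compute and a tool call to move; the robot and the scene stay as the last step left them, time stands still between calls to the robot, and variables do not carry over. Pictures are saved under pics/ and viewed, about 8 in all and at most 12, crops included, and the job is handed in when it is done.

Besides the shell and the picture viewer there is one more tool, called by a JSON object that holds its "fn" and its "kwargs". servo_tool: Moves the arm, as the interface text tells. Its arguments: {"type":"object","properties":{"plan":{"type":"array"},"force":{"type":"number"}},"required":["plan"]}

```bash
mkdir -p pics; cat > h.py <<'E'
import numpy as np, cv2
from cell import env
from scipy.spatial.transform import Rotation as R
def grab(name):
    o=env.get_obs(); c=env.read_camera(name); 
    K=np.array([[c['fx'],0,c['cx']],[0,c['fy'],c['cy']],[0,0,1]])
    if name=='wrist':
        T=np.eye(4); T[:3,:3]=R.from_euler('xyz',o['tool_rot'],degrees=True).as_matrix(); T[:3,3]=o['tool_pos']
        W=T@np.array(c['T_tool_cam'])
    else:
        Rm=cv2.Rodrigues(np.array(c['rvec'],float))[0]; W=np.eye(4); W[:3,:3]=Rm.T; W[:3,3]=-Rm.T@np.array(c['tvec']).ravel()
    return c['image'],K,W
def ray(K,W,u,v):
    d=W[:3,:3]@np.linalg.solve(K,[u,v,1.]); return W[:3,3],d
def onz(K,W,u,v,z):
    o,d=ray(K,W,u,v); return o+d*(z-o[2])/d[2]
def proj(K,W,p):
    q=K@(W[:3,:3].T@(np.asarray(p,float)-W[:3,3])); return q[:2]/q[2]
def save(n,**a): np.savez('pics/'+n,**a)
E
python3 - <<'E'
from h import *
print(env.get_obs())
for n in ('top','side','wrist'):
    i,K,W=grab(n); cv2.imwrite(f'pics/{n}0.png',i); np.savez(f'pics/{n}0.npz',i=i,K=K,W=W); print(n,K[0,0],W.round(3).tolist())
E
```

```text
{'time_s': 0.0, 'qpos': array([-64.33733456,  18.44057376,  -4.01360227,  83.17501996,
         1.29491804,  78.54084064,  -3.25947999]), 'joint_velocities': array([-0.02250579, -0.10964293, -0.03996822, -0.10859329,  0.01261674,
       -0.1162502 ,  0.02025149]), 'effort': array([-1.96337569e-04, -4.91286671e+01, -4.03991975e-01, -3.12527812e+01,
       -6.38793991e-02,  4.34839132e-02,  1.43017464e-04]), 'tool_pos': array([0.27303934, 0.58925952, 0.22144306]), 'tool_rot': array([-1.79888796e+02,  6.28012335e-03,  1.55145766e+02]), 'force': array([0.42930178, 0.22599094, 0.61543552]), 'wrist_torque': array([-0.04887265, -0.01791722,  0.0402129 ]), 'grip_width': 0.08692935101883562}
top 445.9958113780339 [[0.005, -0.993, 0.121, 0.464], [-1.0, -0.005, 0.0, 0.011], [0.001, -0.121, -0.993, 1.297], [0.0, 0.0, 0.0, 1.0]]
side 365.7383085565412 [[-0.982, -0.146, 0.117, 0.476], [-0.187, 0.729, -0.658, 0.658], [0.011, -0.668, -0.744, 0.855], [0.0, 0.0, 0.0, 1.0]]
wrist 328.3825398412397 [[0.42, 0.867, 0.267, 0.199], [0.907, -0.401, -0.125, 0.623], [-0.001, 0.295, -0.955, 0.385], [0.0, 0.0, 0.0, 1.0]]
```

View pics/top0.png

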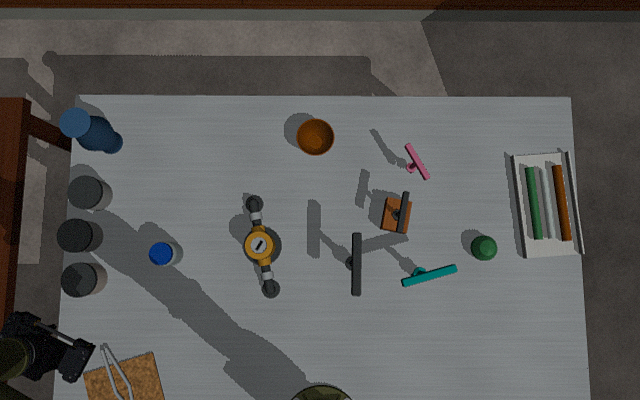

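View pics/side0.png

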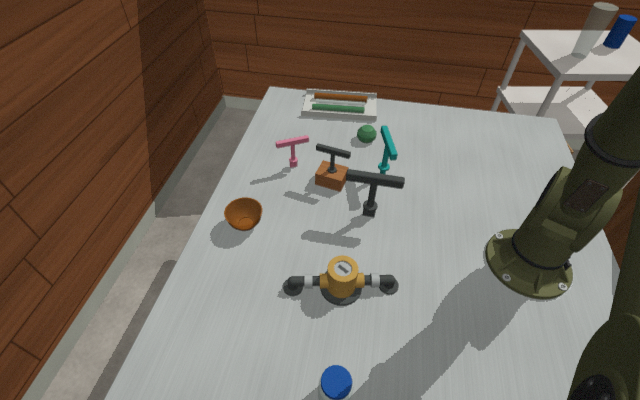

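Candidates in the top view are the dark key in the wooden rest at (403,212), a larger dark T at (356,265), a pink one at (417,160) and a turquoise one at (430,275). The smaller dark one, standing in the rest, fits the description. The valve is at (259,244), the bowl at (315,136), the jar at (161,253) and the paperweight at (484,247). I'll confirm with a crop and measure.

```bash
python3 - <<'E'
from h import *
d=np.load('pics/top0.npz'); i,K,W=d['i'],d['K'],d['W']
a=cv2.resize(i[180:245,365:430],None,fx=6,fy=6,interpolation=cv2.INTER_CUBIC)
b=cv2.resize(i[212:277,227:292],None,fx=6,fy=6,interpolation=cv2.INTER_CUBIC)
cv2.imwrite('pics/crop1.png',np.hstack([a,b]))
hsv=cv2.cvtColor(i,cv2.COLOR_BGR2HSV)
def comps(m,box,name,z,n=3):
    x0,y0,x1,y1=box; mm=np.zeros_like(m); mm[y0:y1,x0:x1]=m[y0:y1,x0:x1]
    cs=cv2.findContours(mm,cv2.RETR_EXTERNAL,cv2.CHAIN_APPROX_NONE)[0]
    for c in sorted(cs,key=cv2.contourArea)[::-1][:n]:
        r=cv2.minAreaRect(c); bx=np.array([onz(K,W,*p,z)[:2] for p in cv2.boxPoints(r)])
        e=[bx[1]-bx[0],bx[2]-bx[1]]; L=max(e,key=np.linalg.norm)
        print(name,np.round(r[0],1),np.round(r[1],1),'ctr',bx.mean(0).round(4),'sz',[round(np.linalg.norm(q),4) for q in e],'yaw',round(np.degrees(np.arctan2(L[1],L[0])),1))
v=hsv[...,2]; s=hsv[...,1]
comps(((v<75)&(s<90)).astype(np.uint8),(392,185,415,225),'key',.14,2)
comps(((hsv[...,0]>5)&(hsv[...,0]<18)&(s>120)).astype(np.uint8),(370,180,425,245),'rest',.05,1)
comps(((hsv[...,0]>12)&(hsv[...,0]<30)&(s>120)).astype(np.uint8),(235,215,285,275),'valve',.089,1)
comps((s<60).astype(np.uint8)*(v>90),(248,234,270,256),'plug',.085,1)
print(hsv[200:206,400:408,:].tolist()[0])
E
```

```text
key [399.8 207.2] [12.9 34.1] ctr [ 0.5934 -0.202 ] sz [np.float64(0.0899), np.float64(0.0337)] yaw -11.1
rest [390.4 213.8] [16.1 32.4] ctr [ 0.5847 -0.1919] sz [np.float64(0.0917), np.float64(0.0452)] yaw -11.9
valve [259.6 245.9] [39.9 29.4] ctr [0.4922 0.1687] sz [np.float64(0.0789), np.float64(0.1084)] yaw -143.2
plug [258.  244.5] [15. 14.] ctr [0.4958 0.1735] sz [np.float64(0.038), np.float64(0.0404)] yaw -178.9
[[15, 205, 117], [19, 179, 20], [107, 71, 25], [128, 20, 50], [130, 17, 46], [75, 19, 53], [108, 26, 49], [95, 31, 49]]
```

View pics/crop1.png

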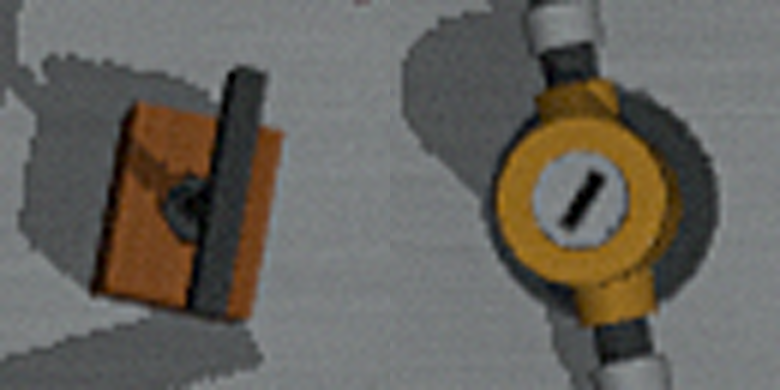

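The crop confirms it: a dark grey T-key stands in the wooden rest, bar centre about (403,212). The plug slot runs about 40° clockwise of the pipe. Before moving, I'll check the heights of the neighbours and work out the approach.

```bash
cat >> h.py <<'E'
def tri(A,a,B,b):
    (o1,d1),(o2,d2)=ray(*A,*a),ray(*B,*b)
    M=np.stack([d1,-d2],1); t=np.linalg.lstsq(M,o2-o1,rcond=None)[0]
    p,q=o1+d1*t[0],o2+d2*t[1]; return (p+q)/2,np.linalg.norm(p-q)
def rows(p,yaw,roll=180):
    "shift (cm) and rotvec (deg) in tool axes to reach world p, tool down at yaw"
    o=env.get_obs(); C=R.from_euler('xyz',o['tool_rot'],degrees=True)
    G=R.from_euler('xyz',[180,0,yaw],degrees=True)
    s=C.inv().apply(np.asarray(p)-o['tool_pos'])*100; w=(C.inv()*G).as_rotvec(degrees=True)
    n=max(np.linalg.norm(s)/4.17,np.linalg.norm(w)/7.16)
    print('tool',o['tool_pos'].round(4),o['tool_rot'].round(2),'t',round(o['time_s'],2),'shift',s.round(2),'turn',w.round(2),'minrows',round(n,1))
E
python3 - <<'E'
from h import *
t=np.load('pics/top0.npz'); s=np.load('pics/side0.npz'); T=(t['K'],t['W']); S=(s['K'],s['W'])
for n,a,b in [('key',(403.2,212.2),(333,151)),('decoy',(356,264),(375.5,179)),('pink',(417,160.5),(292,142)),('teal',(429.5,275),(388.5,142)),('plug',(258.5,245),(343,268))]:
    print(n,*tri(T,a,S,b))
print('key plane',onz(*T,403.2,212.2,.14),'plug plane',onz(*T,227+193/6,212+200/6,.085))
rows((.273,.55,.34),155); rows((.555,-.19,.32),169)
E
```

```text
key [ 0.58146537 -0.21295826  0.12770392] 0.0002859958422256608
decoy [ 0.44509382 -0.08553205  0.15531291] 0.0016661220901869821
pink [ 0.72384147 -0.25735884  0.1058591 ] 0.00253990253126175
teal [ 0.41790025 -0.27492035  0.14058646] 0.0016257542703163553
plug [0.49423305 0.1716538  0.08836178] 0.00028740988832133156
key plane [ 0.58008516 -0.21060996  0.14      ] plug plane [0.49357301 0.17027853 0.085     ]
tool [0.2731 0.5894 0.2217] [-1.7992e+02  1.0000e-02  1.5515e+02] t 0.15 shift [ -1.65  -3.6  -11.82] turn [-0.08  0.01  0.15] minrows 3.0
tool [0.2731 0.5894 0.2217] [-1.7992e+02  1.0000e-02  1.5515e+02] t 0.15 shift [-58.34 -58.89  -9.74] turn [ -0.08  -0.   -13.85] minrows 20.0
```

{"fn": "servo_tool", "kwargs": {"plan": [[1,[0,0,-3],[0,0,0]],[1,[0,0,-3],[0,0,0]],[1,[-1,-1,-3],[0,0,0]],[1,[-2,-2,0],[0,0,0]],[1,[-2.8,-2.8,0],[0,0,0]],[1,[-2.8,-2.8,0],[0,0,0]],[1,[-2.8,-2.8,0],[0,0,0]],[1,[-2.8,-2.8,0],[0,0,0]],[1,[-2.8,-2.8,0],[0,0,0]],[1,[-2.8,-2.8,0],[0,0,0]],[1,[-2.8,-2.8,0],[0,0,0]],[1,[-2.8,-2.8,0],[0,0,0]],[1,[-2.8,-2.8,0],[0,0,0]],[1,[-2.8,-2.8,0],[0,0,0]],[1,[-2.8,-2.8,0],[0,0,0]],[1,[-2.8,-2.8,0],[0,0,0]],[1,[-2.8,-2.8,0],[0,0,0]],[1,[-2.8,-2.8,0],[0,0,0]],[1,[-2.8,-2.8,0],[0,0,0]],[1,[0,0,0],[0,0,0]]]}}

```text
time_s: 1.82
tool_pos: [0.4978, -0.0361, 0.3099]
tool_rot: [-179.5, -0.1, 155.6]
force: [-1.6, -0.8, 0.8]
grip_width: 0.0867
```

```bash
python3 -c "
from h import *
rows((.56,-.19,.30),169);print(env.get_obs()['qpos'].round(1))"
```

```text
tool [ 0.4978 -0.0361  0.3099] [-1.7948e+02 -1.5000e-01  1.5564e+02] t 1.82 shift [-12.01 -11.45   1.07] turn [ -0.5   -0.21 -13.36] minrows 4.0
[-30.9  -2.8  30.8  96.7   1.9  86.1  65.3]
```

{"fn": "servo_tool", "kwargs": {"plan": [[1,[-2,-2,0.2],[0,0,0]],[1,[-2,-2,0.2],[0,0,0]],[1,[-2,-2,0.2],[0,0,0]],[1,[-2,-2,0.2],[0,0,0]],[1,[-2,-2,0.2],[0,0,0]],[1,[-1.5,-1,0],[0,0,0]],[1,[0,0,0],[0,0,-4.4]],[1,[0,0,0],[0,0,-4.4]],[1,[0,0,0],[0,0,-4.4]],[1,[0,0,0],[0,0,0]],[1,[0,0,0],[0,0,0]]]}}

```text
time_s: 2.73
tool_pos: [0.5571, -0.193, 0.2961]
tool_rot: [-179.4, -0.6, 168.9]
force: [-0.1, 0.1, 0.4]
grip_width: 0.0868
```

```bash
python3 - <<'E'
from h import *
i,K,W=grab('wrist'); cv2.imwrite('pics/w1.png',i); np.savez('pics/w1.npz',i=i,K=K,W=W)
print(W.round(3).tolist(), proj(K,W,(.58,-.211,.14)),env.get_obs()['qpos'].round(1))
rows((.58,-.211,.25),169)
E
```

```text
[[0.193, 0.941, 0.278, 0.479], [0.981, -0.182, -0.063, -0.177], [-0.009, 0.285, -0.959, 0.46], [0.0, 0.0, 0.0, 1.0]] [304.31785612 208.42991809] [-17.4  11.3  39.4  86.3  -6.5  85.5 101. ]
tool [ 0.5571 -0.1929  0.2961] [-179.45   -0.62  168.89] t 2.78 shift [-2.65 -1.29  4.59] turn [-0.55 -0.62 -0.1 ] minrows 1.3
```

View pics/w1.png

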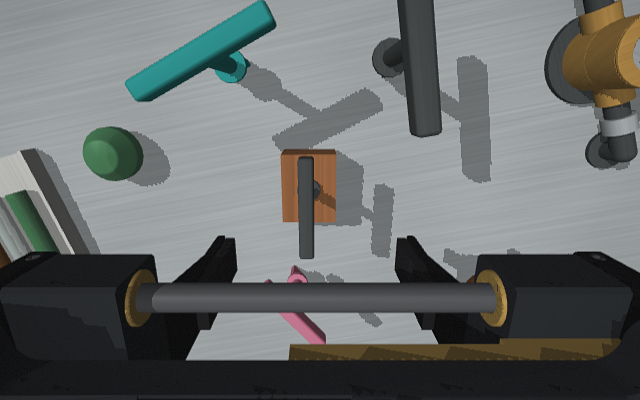

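The wrist view shows the key bar from (305,156) to (307,258), with its rest behind. The pink key is below at (295,300) and the large dark one is at (420,70). I'll measure the bar precisely.

```bash
cat > bar.py <<'E'
from h import *
import sys
d=np.load(sys.argv[1]); i,K,W=d['i'],d['K'],d['W']
hsv=cv2.cvtColor(i,cv2.COLOR_BGR2HSV)
m=((hsv[...,2]<95)&(hsv[...,1]<80)).astype(np.uint8)
mm=np.zeros_like(m); mm[152:268,296:317]=m[152:268,296:317]
mm=cv2.morphologyEx(mm,cv2.MORPH_OPEN,np.ones((5,5)))
c=max(cv2.findContours(mm,0,1)[0],key=cv2.contourArea); print(cv2.boundingRect(c),cv2.minAreaRect(c))
# per-row left/right edges
P=[]
for v in range(165,250,5):
    u=np.flatnonzero(mm[v]); P.append((u[0],u[-1],v)); 
print(P)
top=onz(K,W,305.5,156,.14); bot=onz(K,W,307,258,.12); print(top,bot)
E
python3 bar.py pics/w1.npz
```

```text
(297, 157, 20, 102) ((306.5, 207.5), (101.0, 19.0), 90.0)
[(np.int64(298), np.int64(313), 165), (np.int64(298), np.int64(313), 170), (np.int64(298), np.int64(313), 175), (np.int64(298), np.int64(313), 180), (np.int64(298), np.int64(316), 185), (np.int64(297), np.int64(316), 190), (np.int64(298), np.int64(316), 195), (np.int64(298), np.int64(313), 200), (np.int64(299), np.int64(313), 205), (np.int64(299), np.int64(313), 210), (np.int64(299), np.int64(313), 215), (np.int64(299), np.int64(313), 220), (np.int64(299), np.int64(313), 225), (np.int64(299), np.int64(313), 230), (np.int64(299), np.int64(313), 235), (np.int64(299), np.int64(313), 240), (np.int64(299), np.int64(313), 245)]
[ 0.52731591 -0.19894563  0.14      ] [ 0.645202   -0.22217294  0.12      ]
```

```bash
python3 - <<'E'
from h import *
d=np.load('pics/w1.npz'); K,W=d['K'],d['W']
a=onz(K,W,305.6,157,.12); b=onz(K,W,306.3,259,.14); e=b-a
print(a,b,(a+b)/2,np.linalg.norm(e[:2]),np.degrees(np.arctan2(e[1],e[0])))
c=onz(K,W,305.6,169,.14); e=b-c; print(np.degrees(np.arctan2(e[1],e[0])))
rows(((a+b)/2*[1,1,0]+[0,0,.20]),168.9)
E
```

```text
[ 0.53136107 -0.20044357  0.12      ] [ 0.63646268 -0.22047495  0.14      ] [ 0.58391187 -0.21045926  0.13      ] 0.10699348523930634 -10.790622782685352
-11.157851960743049
tool [ 0.5571 -0.1929  0.2961] [-179.45   -0.62  168.89] t 2.78 shift [-3.07 -1.11  9.59] turn [-0.55 -0.62 -0.  ] minrows 2.4
```

{"fn": "servo_tool", "kwargs": {"plan": [[1,[-1.5,-0.6,0],[-0.3,-0.6,0]],[1,[-1.4,-0.5,1],[-0.2,0,0]],[1,[0,0,3],[0,0,0]],[1,[0,0,3],[0,0,0]],[1,[0,0,3],[0,0,0]],[1,[0,0,2],[0,0,0]],[1,[0,0,1],[0,0,0]],[1,[0,0,0],[0,0,0]]]}}

```text
time_s: 3.45
tool_pos: [0.5872, -0.2063, 0.1633]
tool_rot: [179.9, 0.4, 168.4]
force: [-0.2, 0.6, 0.2]
grip_width: 0.0869
```

```bash
python3 -c "
from h import *
rows((.5825,-.2105,.111),169)"
```

```text
tool [ 0.5872 -0.2063  0.1633] [179.87   0.36 168.4 ] t 3.45 shift [ 0.41 -0.51  5.23] turn [ 0.12  0.36 -0.6 ] minrows 1.3
```

{"fn": "servo_tool", "kwargs": {"plan": [[1,[0.3,-0.4,0],[0,0.3,-0.6]],[1,[0.1,-0.1,2],[0,0,0]],[1,[0,0,2],[0,0,0]],[1,[0,0,1],[0,0,0]],[1,[0,0,0.2],[0,0,0]],[1,[0,0,0],[0,0,0]]]}}

```text
time_s: 3.95
tool_pos: [0.5866, -0.2123, 0.1182]
tool_rot: [179.9, 0.7, 169.1]
force: [0.3, -1.1, 0.2]
grip_width: 0.0868
```

```bash
python3 - <<'E'
from h import *
rows((.5825,-.2105,.111),169)
E
```

```text
tool [ 0.5866 -0.2123  0.1182] [179.89   0.68 169.08] t 3.95 shift [0.44 0.09 0.72] turn [0.11 0.68 0.09] minrows 0.2
```

{"fn": "servo_tool", "kwargs": {"plan": [[1,[0.4,0.1,0.4],[0,0.7,0]],[1,[0,0,0.3],[0,0,0]],[1,[0,0,0],[0,0,0]],[0.4,[0,0,0],[0,0,0]],[0.2,[0,0,0],[0,0,0]],[0.1,[0,0,0],[0,0,0]],[0,[0,0,0],[0,0,0]],[0,[0,0,0],[0,0,0]],[0,[0,0,0],[0,0,0]],[0,[0,0,0],[0,0,0]],[0,[0,0,0],[0,0,0]],[0,[0,0,0],[0,0,0]]], "force": 35}}

```text
time_s: 4.95
tool_pos: [0.5856, -0.2115, 0.1163]
tool_rot: [179.9, 0.4, 169.1]
force: [-0.2, -0.6, 0.3]
grip_width: 0.0351
```

```bash
python3 - <<'E'
from h import *
rows((.5825,-.2105,.111),169)
o=env.get_obs();print(o['force'],o['wrist_torque'],o['grip_width'])
E
```

```text
tool [ 0.5856 -0.2115  0.1163] [179.89   0.36 169.11] t 4.95 shift [0.33 0.04 0.53] turn [0.11 0.36 0.11] minrows 0.1
[-0.20627103 -0.55994787  0.34010178] [ 0.0282316  -0.03796353  0.01239886] 0.03511041758732923
```

{"fn": "servo_tool", "kwargs": {"plan": [[0.45,[0.5,0,0.6],[0,0.4,0]],[0.45,[0.3,0,0.5],[0,0.3,0]],[0.45,[0,0,0],[0,0,0]]]}}

```text
time_s: 5.2
tool_pos: [0.5771, -0.2098, 0.1043]
tool_rot: [179.9, -0.4, 169.1]
force: [-0.1, -0.4, -0.2]
grip_width: 0.0386
```

```bash
python3 - <<'E'
from h import *
rows((.5825,-.2105,.111),169)
E
```

```text
tool [ 0.5771 -0.2098  0.1043] [179.89  -0.4  169.11] t 5.2 shift [-0.54  0.03 -0.68] turn [ 0.11 -0.4   0.11] minrows 0.2
```

{"fn": "servo_tool", "kwargs": {"plan": [[0.4,[-0.4,0,-0.6],[0,-0.4,0]],[0.35,[0,0,0],[0,0,0]]]}}

```text
time_s: 5.37
tool_pos: [0.5805, -0.2104, 0.1097]
tool_rot: [179.9, -0.1, 169.1]
force: [0.3, -0.2, 0.1]
grip_width: 0.0344
```

```bash
python3 - <<'E'
from h import *
rows((.5825,-.2105,.111),169)
E
```

```text
tool [ 0.5805 -0.2104  0.1097] [ 1.7989e+02 -7.0000e-02  1.6910e+02] t 5.37 shift [-0.19  0.03 -0.13] turn [ 0.11 -0.07  0.1 ] minrows 0.1
```

Good. Close the grip.

{"fn": "servo_tool", "kwargs": {"plan": [[0,[0,0,0],[0,0,0]],[0,[0,0,0],[0,0,0]],[0,[0,0,0],[0,0,0]],[0,[0,0,0],[0,0,0]],[0,[0,0,0],[0,0,0]],[0,[0,0,0],[0,0,0]],[0,[0,0,0],[0,0,0]],[0,[0,0,0],[0,0,0]],[0,[0,0,0],[0,0,0]],[0,[0,0,0],[0,0,0]]], "force": 50}}

```text
time_s: 6.2
tool_pos: [0.5812, -0.2105, 0.1104]
tool_rot: [179.9, 0.0, 169.1]
force: [0.6, 0.5, 0.1]
grip_width: 0.0157
```

```bash
python3 - <<'E'
from h import *
rows((.5825,-.2105,.111),169)
o=env.get_obs();print(o['force'],o['wrist_torque'],o['grip_width'])
E
```

```text
tool [ 0.5812 -0.2105  0.1104] [1.7989e+02 1.0000e-02 1.6912e+02] t 6.2 shift [-0.12  0.02 -0.06] turn [0.11 0.01 0.12] minrows 0.0
[0.57680312 0.54350321 0.0866347 ] [0.00651312 0.01286204 0.02367774] 0.01571672394770738
```

{"fn": "servo_tool", "kwargs": {"plan": [[0,[0,0,-0.8],[0,0,0]],[0,[0,0,-1.5],[0,0,0]],[0,[0,0,-2],[0,0,0]],[0,[0,0,-2.5],[0,0,0]],[0,[0,0,-2.5],[0,0,0]],[0,[0,0,-2.5],[0,0,0]],[0,[0,0,-2.5],[0,0,0]],[0,[0,0,-2.5],[0,0,0]],[0,[0,0,-2],[0,0,0]],[0,[0,0,-1],[0,0,0]],[0,[0,0,0],[0,0,0]]]}}

```text
time_s: 7.12
tool_pos: [0.5775, -0.2105, 0.3173]
tool_rot: [179.9, -0.5, 169.0]
force: [-0.3, -0.2, -2.4]
grip_width: 0.0156
```

```bash
python3 - <<'E'
from h import *
rows((.46,.17,.27),169)
o=env.get_obs();print(o['force'],o['wrist_torque'],o['grip_width'])
E
```

```text
tool [ 0.5775 -0.2105  0.3173] [179.91  -0.51 168.99] t 7.12 shift [18.76 35.09  4.95] turn [ 0.09 -0.51 -0.01] minrows 9.6
[-0.34539508 -0.19584115 -2.38562091] [-0.0100857  -0.03051677  0.00451577] 0.015623155800314557
```

{"fn": "servo_tool", "kwargs": {"plan": [[0,[0.4,1.5,0],[0,0,0]],[0,[0.6,2.5,0],[0,0,0]],[0,[0.8,3,0],[0,0,0]],[0,[0.8,3,0],[0,0,0]],[0,[0.8,3,0],[0,0,0]],[0,[0.8,3,0],[0,0,0]],[0,[0.8,3,0],[0,0,0]],[0,[0.8,3,0],[0,0,0]],[0,[0.8,3,0],[0,0,0]],[0,[0.8,3,0],[0,0,0]],[0,[0.8,3,0],[0,0,0]],[0,[0.4,2,0.5],[0,0,3]],[0,[0.2,1,1],[0,0,4]],[0,[0,0,1],[0,0,4]],[0,[0,0,0.5],[0,0,4]],[0,[0,0,0],[0,0,3]],[0,[0,0,0],[0,0,0]],[0,[0,0,0],[0,0,0]]]}}

```text
time_s: 8.62
tool_pos: [0.5421, 0.1553, 0.2585]
tool_rot: [-178.3, -2.0, 150.0]
force: [-0.2, -0.4, -1.5]
grip_width: 0.0155
```

```bash
python3 - <<'E'
from h import *
i,K,W=grab('wrist'); cv2.imwrite('pics/w2.png',i); np.savez('pics/w2.npz',i=i,K=K,W=W)
print(proj(K,W,(.494,.171,.085)),env.get_obs()['qpos'].round(1))
rows((.494,.171,.22),150.5)
i,K,W=grab('top'); np.savez('pics/top2.npz',i=i,K=K,W=W)
E
```

```text
[310.68695589 136.13438599] [-42.2   9.4  27.   91.2  -4.5  83.1  45.2]
tool [0.5421 0.1552 0.2585] [-178.25   -2.01  150.01] t 8.67 shift [ 4.82 -0.91  4.05] turn [-1.74 -2.02 -0.46] minrows 1.5
```

View pics/w2.png

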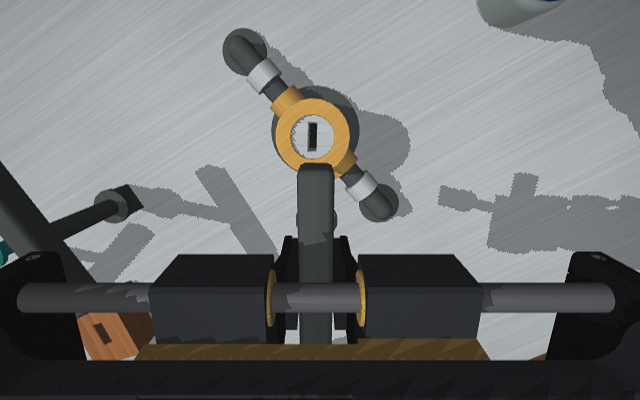

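The slot is clear at (313,136), almost parallel to the held bar, which runs down the column at about 316. The pipe elbows are at (245,52) and (378,203). I'll measure these.

```bash
python3 - <<'E'
from h import *
d=np.load('pics/w2.npz'); i,K,W=d['i'],d['K'],d['W']
g=cv2.cvtColor(i,cv2.COLOR_BGR2GRAY).astype(float)
hsv=cv2.cvtColor(i,cv2.COLOR_BGR2HSV)
m=np.zeros(g.shape,np.uint8); b=(slice(115,160),slice(298,330)); m[b]=(g[b]<90)
n,l,st,c=cv2.connectedComponentsWithStats(m); print(st[1:],c[1:])
k=1+np.argmax(st[1:,4]*(np.abs(c[1:,0]-313)<8)*(np.abs(c[1:,1]-136)<10)); ys,xs=np.nonzero(l==k)
pts=np.array([onz(K,W,x,y,.085)[:2] for x,y in zip(xs,ys)]); ct=pts.mean(0); u,s,vt=np.linalg.svd(pts-ct)
print('slot',ct,'yaw',np.degrees(np.arctan2(*vt[0][::-1])),'ext',np.ptp(pts@vt[0]),np.ptp(pts@vt[1]))
for v in range(118,156,3): print(v,g[v,303:325].astype(int).tolist())
br=((hsv[...,0]>10)&(hsv[...,0]<30)&(hsv[...,1]>110)).astype(np.uint8); br[180:]=0; br[:60]=0; br[:,:240]=0; br[:,400:]=0
pl=((hsv[...,1]<60)&(g>120)).astype(np.uint8); pl[:100]=0;pl[175:]=0;pl[:,:285]=0;pl[:,340:]=0
for nme,mm,z in(('brass',br,.089),('plug',pl,.085)):
    cc=max(cv2.findContours(mm,0,1)[0],key=cv2.contourArea); (x,y),r=cv2.minEnclosingCircle(cc); print(nme,x,y,r,onz(K,W,x,y,z),cv2.fitEllipse(cc))
e=onz(K,W,245,52,.04)-onz(K,W,379,203,.04); print('pipe',np.degrees(np.arctan2(e[1],e[0])),np.linalg.norm(e))
for v in (170,190,235): 
    print(v,g[v,290:345].astype(int).tolist())
E
```

```text
[[308 123   9  28 231]] [[312.22510823 136.6969697 ]]
slot [0.4953106  0.17205018] yaw -32.56928226089742 ext 0.027480264307854774 0.008453854737813127
118 [125, 148, 187, 185, 183, 183, 182, 182, 181, 182, 181, 182, 181, 181, 182, 181, 182, 182, 181, 181, 168, 134]
121 [180, 179, 179, 179, 182, 146, 162, 165, 160, 172, 172, 175, 177, 182, 167, 169, 181, 182, 182, 182, 183, 182]
124 [188, 187, 187, 188, 170, 116, 54, 31, 24, 25, 26, 25, 22, 31, 148, 186, 187, 186, 185, 185, 185, 185]
127 [187, 187, 187, 190, 178, 117, 56, 36, 28, 28, 31, 27, 23, 37, 154, 193, 189, 189, 189, 188, 189, 189]
130 [188, 188, 189, 191, 170, 100, 57, 34, 26, 27, 28, 27, 22, 41, 186, 192, 189, 188, 188, 187, 188, 188]
133 [181, 183, 183, 184, 167, 94, 59, 55, 24, 27, 30, 29, 26, 40, 191, 145, 183, 181, 181, 181, 181, 181]
136 [184, 183, 183, 185, 160, 94, 59, 27, 27, 30, 30, 27, 26, 41, 191, 185, 183, 183, 182, 183, 182, 184]
139 [182, 181, 182, 183, 151, 95, 59, 26, 31, 29, 29, 27, 27, 73, 191, 162, 184, 183, 183, 182, 183, 184]
142 [183, 182, 183, 186, 145, 81, 74, 26, 30, 31, 31, 30, 28, 72, 192, 187, 185
[... 912 characters left out ...]
 113, 95, 123, 87, 44, 50, 52, 53, 56, 55, 53, 55, 54, 55, 54, 54, 55, 54, 55, 54, 55, 54, 55, 55, 54, 55, 53, 53, 54, 52, 52, 53, 52, 46, 41, 37, 33, 33, 65, 100, 101, 103, 102, 104, 104, 106, 109, 113, 113, 110]
190 [179, 178, 180, 181, 183, 187, 190, 49, 74, 79, 79, 78, 79, 79, 80, 80, 80, 79, 81, 80, 79, 78, 79, 80, 80, 79, 78, 77, 76, 77, 76, 77, 77, 76, 76, 76, 76, 77, 71, 65, 59, 54, 46, 37, 107, 182, 174, 172, 171, 173, 174, 175, 179, 179, 182]
235 [111, 120, 189, 185, 182, 184, 188, 181, 53, 77, 79, 80, 80, 81, 81, 80, 80, 78, 80, 79, 80, 80, 80, 79, 80, 79, 78, 76, 75, 75, 76, 76, 76, 70, 53, 55, 55, 56, 52, 51, 49, 47, 36, 71, 182, 174, 172, 174, 175, 181, 127, 108, 109, 111, 108]
```

```bash
python3 - <<'E'
from h import *
d=np.load('pics/w2.npz'); i,K=d['i'],d['K']
c=env.read_camera('wrist'); T=np.array(c['T_tool_cam'])
g=cv2.cvtColor(i,cv2.COLOR_BGR2GRAY)
print(g[155:190,308].tolist()); print(g[155:190,316].tolist())
for v in (162,163,164): print('bottom edge',v,onz(K,T,314,v,-.0084))
for v in (174,176,178,180): print('top edge',v,onz(K,T,314,v,-.0284))
print('slot in tool', [ (np.linalg.inv(R.from_euler('xyz',[-178.25,-2.01,150.01],degrees=True).as_matrix())@(onz(K,d['W'],u,136.5,.085)-[.5421,.1552,.2585])).round(4).tolist() for u in (312.2,312.7)])
for v,us in ((190,(297,333.5)),(235,(298,333))):
  print('sides',[onz(K,T,u,v,-.0284)[1].round(4) for u in us])
E
```

```text
[181, 183, 186, 151, 151, 162, 166, 112, 47, 38, 40, 42, 41, 42, 47, 55, 62, 69, 72, 73, 75, 78, 79, 80, 80, 80, 80, 79, 81, 81, 81, 80, 82, 81, 80]
[180, 182, 184, 151, 151, 158, 162, 124, 63, 36, 39, 40, 41, 40, 43, 54, 62, 69, 71, 72, 78, 77, 78, 78, 80, 78, 78, 78, 77, 77, 78, 79, 77, 78, 79]
bottom edge 162 [ 0.05173555 -0.00102251 -0.0084    ]
bottom edge 163 [ 0.0512532  -0.00102306 -0.0084    ]
bottom edge 164 [ 0.05076998 -0.00102362 -0.0084    ]
top edge 174 [ 0.05044505 -0.00094848 -0.0284    ]
top edge 176 [ 0.0495857  -0.00094947 -0.0284    ]
top edge 178 [ 0.04872318 -0.00095046 -0.0284    ]
top edge 180 [ 0.04785746 -0.00095146 -0.0284    ]
slot in tool [[0.0431, -0.0035, 0.1753], [0.0431, -0.003, 0.1753]]
sides [np.float64(-0.0082), np.float64(0.0073)]
sides [np.float64(-0.0081), np.float64(0.0075)]
```

```bash
python3 -c "
from h import *
rows((.4931,.174,.2585),148.5)"
```

```text
tool [0.5429 0.1551 0.2597] [-178.35   -1.93  149.97] t 8.77 shift [ 5.25 -0.84  0.32] turn [-1.68 -1.91  1.5 ] minrows 1.3
```

{"fn": "servo_tool", "kwargs": {"plan": [[0,[0,0,0],[-1.8,-2,1]],[0,[1,-0.1,0.5],[0,0,0.5]],[0,[1.5,-0.1,1],[0,0,0]],[0,[1.5,0,1.5],[0,0,0]],[0,[0.8,0,1],[0,0,0]],[0,[0,0,0.5],[0,0,0]],[0,[0,0,0],[0,0,0]]]}}

```text
time_s: 9.35
tool_pos: [0.5028, 0.1762, 0.2157]
tool_rot: [179.5, 0.5, 148.4]
force: [0.5, -0.7, -1.2]
grip_width: 0.0151
```

```bash
python3 -c "
from h import *
rows((.4931,.174,.19),148.5)"
```

```text
tool [0.5028 0.1762 0.2157] [179.47   0.45 148.36] t 9.35 shift [ 0.73 -0.72  2.56] turn [ 0.53  0.45 -0.14] minrows 0.7
```

{"fn": "servo_tool", "kwargs": {"plan": [[0,[0.3,-0.3,1],[0.5,0.5,0]],[0,[0.3,-0.3,1],[0,0,0]],[0,[0.1,-0.1,0.4],[0,0,0]],[0,[0,0,0],[0,0,0]]]}}

```text
time_s: 9.68
tool_pos: [0.4952, 0.172, 0.1911]
tool_rot: [179.9, 0.1, 148.2]
force: [0.3, 0.3, -2.1]
grip_width: 0.0155
```

```bash
python3 - <<'E'
from h import *
rows((.4931,.174,.19),148.5)
for n in('side','wrist'):
    i,K,W=grab(n); np.savez(f'pics/{n}3.npz',i=i,K=K,W=W)
    if n=='side':
        u,v=proj(K,W,(.495,.172,.1)).astype(int); print(u,v); a=cv2.resize(i[v-50:v+50,u-60:u+60],None,fx=6,fy=6,interpolation=cv2.INTER_CUBIC); cv2.imwrite('pics/s3.png',a)
E
```

```text
tool [0.4952 0.172  0.1911] [1.7991e+02 5.0000e-02 1.4822e+02] t 9.68 shift [0.28 0.06 0.11] turn [ 0.09  0.05 -0.28] minrows 0.1
342 265
```

View pics/s3.png

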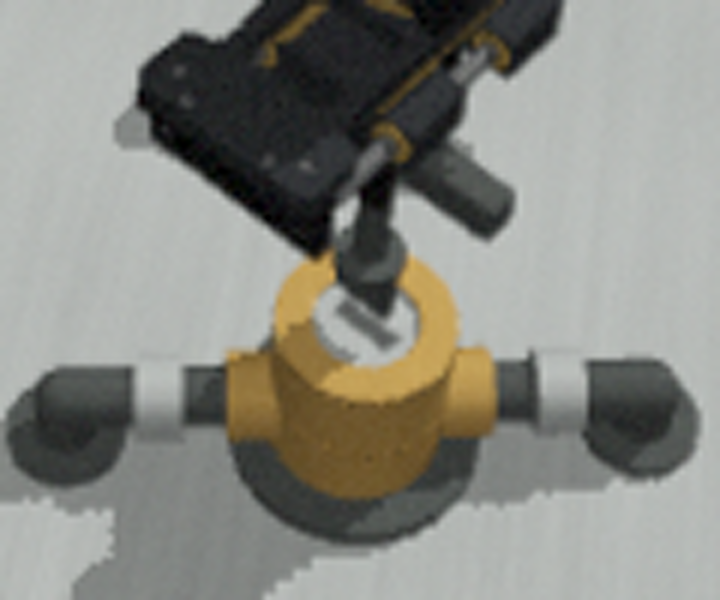

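The side crop shows the blade hanging just above the slot, with the slot centre at crop (368,327). The blade is parallel to the slot. I'll cross-check the slot position from this view.

```bash
python3 - <<'E'
from h import *
d=np.load('pics/side3.npz'); i,K,W=d['i'],d['K'],d['W']
print(onz(K,W,282+368/6-.4,215+327/6-.4,.085), 'blade corners predicted in crop:')
o=env.get_obs(); C=R.from_euler('xyz',o['tool_rot'],degrees=True)
for p in [(-.0028,0,.0884),(.0102,0,.0884),(-.0158,0,.0884),(-.0028,0,.0604)]:
    print(((proj(K,W,o['tool_pos']+C.apply(p))-[282,215]+.4)*6).round(0))
d=np.load('pics/top0.npz')
print('top slot',onz(d['K'],d['W'],227+195/6-.4,212+201/6-.4,.085))
rows((.4931,.174,.186),148.5)
E
```

```text
[0.49389236 0.17265904 0.085     ] blade corners predicted in crop:
[361. 297.]
[386. 316.]
[336. 278.]
[366. 258.]
top slot [0.49420074 0.17047216 0.085     ]
tool [0.4956 0.1723 0.1919] [1.7986e+02 9.0000e-02 1.4822e+02] t 9.78 shift [0.31 0.01 0.59] turn [ 0.14  0.09 -0.28] minrows 0.2
```

{"fn": "servo_tool", "kwargs": {"plan": [[0,[0.35,-0.05,0],[0.1,0.1,-0.3]],[0,[0,0,0.5],[0,0,0]],[0,[0,0,0.5],[0,0,0]],[0,[0,0,0.3],[0,0,0]],[0,[0,0,0],[0,0,0]]]}}

```text
time_s: 10.2
tool_pos: [0.4935, 0.1742, 0.1791]
tool_rot: [179.8, 0.1, 148.5]
force: [-0.6, -0.3, -1.3]
grip_width: 0.0154
```

```bash
python3 -c "
from h import *
rows((.4923,.1736,.172),148.5);o=env.get_obs();print(o['force'],o['wrist_torque'])"
```

```text
tool [0.4935 0.1742 0.1791] [1.7981e+02 8.0000e-02 1.4855e+02] t 10.2 shift [ 0.07 -0.12  0.71] turn [0.19 0.08 0.05] minrows 0.2
[-0.56694693 -0.25952142 -1.34880417] [-0.03265646  0.04113379  0.0164828 ]
```

{"fn": "servo_tool", "kwargs": {"plan": [[0,[0.07,-0.12,0.2],[0.2,0,0]],[0,[0,0,0.3],[0,0,0]],[0,[0,0,0.3],[0,0,0]],[0,[0,0,0.3],[0,0,0]]]}}

```text
time_s: 10.53
tool_pos: [0.4926, 0.1737, 0.1675]
tool_rot: [180.0, 0.1, 148.6]
force: [-0.6, -0.2, -1.9]
grip_width: 0.0157
```

```bash
python3 -c "
from h import *
rows((.4923,.1736,.1454),148.5);o=env.get_obs();print(o['force'],o['wrist_torque'])"
```

```text
tool [0.4926 0.1737 0.1675] [1.7999e+02 1.1000e-01 1.4855e+02] t 10.53 shift [ 0.02 -0.02  2.21] turn [0.01 0.11 0.05] minrows 0.5
[-0.5843988  -0.18076238 -1.864082  ] [-0.00197226  0.0221695  -0.03540074]
```

Tip is about 6 mm below the face with no contact force, so it is entering. Continuing down.

{"fn": "servo_tool", "kwargs": {"plan": [[0,[0,0,0.4],[0,0,0]],[0,[0,0,0.4],[0,0,0]],[0,[0,0,0.4],[0,0,0]],[0,[0,0,0.3],[0,0,0]]]}}

```text
time_s: 10.87
tool_pos: [0.4925, 0.1737, 0.1508]
tool_rot: [180.0, 0.1, 148.6]
force: [-1.0, -0.2, -1.5]
grip_width: 0.0154
```

```bash
python3 -c "
from h import *
rows((.4923,.1736,.1454),148.5);o=env.get_obs();print(o['force'],o['wrist_torque'])"
```

```text
tool [0.4925 0.1737 0.1508] [1.8000e+02 1.0000e-01 1.4855e+02] t 10.87 shift [ 0.01 -0.02  0.54] turn [0.   0.1  0.05] minrows 0.1
[-1.02048048 -0.16945204 -1.47709089] [-0.03448119  0.04016564 -0.00351548]
```

{"fn": "servo_tool", "kwargs": {"plan": [[0,[0,0,0.3],[0,0,0]],[0,[0,0,0.2],[0,0,0]],[0,[0,0,0.2],[0,0,0]],[0,[0,0,0.15],[0,0,0]]]}}

```text
time_s: 11.2
tool_pos: [0.4932, 0.1739, 0.1453]
tool_rot: [179.9, 0.1, 148.5]
force: [-3.9, -2.2, 6.6]
grip_width: 0.0154
```

```bash
python3 -c "
from h import *
rows((.4923,.1736,.1454),148.5);o=env.get_obs();print(o['force'],o['wrist_torque'])"
```

```text
tool [0.4932 0.1739 0.1453] [1.7992e+02 9.0000e-02 1.4855e+02] t 11.2 shift [ 0.07 -0.07 -0.02] turn [0.08 0.09 0.05] minrows 0.0
[-3.91636166 -2.23962089  6.6008084 ] [-0.47805771  1.05394645  0.04051851]
```

{"fn": "servo_tool", "kwargs": {"plan": [[0,[0,0,0],[0,0,0]],[0,[0,0,0],[0,0,0]],[0,[0,0,0],[0,0,0]],[0,[0,0.02,0],[0,0,4]],[0,[0,0.02,0],[0,0,5]],[0,[0,0.02,0],[0,0,5]],[0,[0,0,0],[0,0,0]]]}}

```text
time_s: 11.78
tool_pos: [0.4935, 0.1738, 0.1455]
tool_rot: [180.0, 0.1, 134.0]
force: [-0.2, -0.0, 0.3]
grip_width: 0.0155
```

```bash
python3 -c "
from h import *
rows((.4939,.1745,.1454),102);o=env.get_obs();print(o['force'],o['wrist_torque'],o['qpos'].round(1))"
```

```text
tool [0.4935 0.1738 0.1455] [1.7995e+02 9.0000e-02 1.3400e+02] t 11.78 shift [0.02 0.08 0.01] turn [ 0.07  0.07 32.  ] minrows 4.5
[-0.16748817 -0.04743354  0.25649758] [-0.15522534  0.19781726  0.10683395] [-46.3   6.   25.5 107.7  -2.7  66.9  24.2]
```

{"fn": "servo_tool", "kwargs": {"plan": [[0,[0,0.02,0],[0,0,5]],[0,[0,0.02,0.02],[0,0,5]],[0,[0,0.02,0.02],[0,0,5]],[0,[0,0.02,0.02],[0,0,5]],[0,[0,0.02,0.02],[0,0,5]],[0,[0,0,0],[0,0,3]],[0,[0,0,0],[0,0,0]]]}}

```text
time_s: 12.37
tool_pos: [0.4942, 0.1746, 0.1455]
tool_rot: [179.9, 0.1, 105.9]
force: [-1.2, -0.9, 0.3]
grip_width: 0.0155
```

```bash
python3 -c "
from h import *
rows((.4939,.1745,.1454),102);o=env.get_obs();print(o['force'],o['wrist_torque'],o['grip_width'])"
```

```text
tool [0.4942 0.1746 0.1455] [1.7994e+02 1.0000e-01 1.0591e+02] t 12.37 shift [ 0.   -0.03  0.01] turn [0.07 0.1  3.91] minrows 0.5
[-1.15287416 -0.902411    0.34549491] [-0.08679757  0.2327228   0.10982524] 0.015454714106412658
```

{"fn": "servo_tool", "kwargs": {"plan": [[0,[0,0.01,0],[0,0,2.5]],[0,[0,0,0],[0,0,2.5]],[0,[0,0,0],[0,0,2.5]],[0,[0,0,0],[0,0,2.5]]]}}

```text
time_s: 12.7
tool_pos: [0.4945, 0.1747, 0.1455]
tool_rot: [179.9, 0.1, 96.5]
force: [-0.0, -0.3, -0.7]
grip_width: 0.0153
```

```bash
python3 -c "
from h import *
rows((.4939,.1745,.1454),102);o=env.get_obs();print(o['force'],o['wrist_torque'],o['grip_width'])"
```

```text
tool [0.4945 0.1747 0.1455] [1.7989e+02 1.2000e-01 9.6450e+01] t 12.7 shift [-0.01 -0.06  0.01] turn [ 0.11  0.12 -5.55] minrows 0.8
[-0.03626674 -0.27610372 -0.658405  ] [-0.13080349  0.19354022  0.18825285] 0.015310080106481081
```

{"fn": "servo_tool", "kwargs": {"plan": [[0,[0,0,0],[0,0,2]],[0,[0,0,0],[0,0,2]]]}}

```text
time_s: 12.87
tool_pos: [0.4946, 0.1748, 0.1455]
tool_rot: [179.9, 0.1, 92.8]
force: [0.2, -0.3, 0.5]
grip_width: 0.0154
```

```bash
python3 -c "
from h import *
rows((.4939,.1745,.1454),102);o=env.get_obs();print(o['force'],o['wrist_torque'],o['grip_width'])
i,K,W=grab('top');np.savez('pics/top4.npz',i=i,K=K,W=W);a=i[190:300,205:315]
i,K,W=grab('wrist');np.savez('pics/w4.npz',i=i,K=K,W=W)
cv2.imwrite('pics/c4.png',np.hstack([cv2.resize(a,(400,400),interpolation=2),i[:,160:480]]))"
```

```text
tool [0.4946 0.1748 0.1455] [1.7985e+02 1.4000e-01 9.2800e+01] t 12.87 shift [-0.03 -0.07  0.01] turn [ 0.13  0.15 -9.2 ] minrows 1.3
[ 0.22217324 -0.34941205  0.45417583] [-0.09685504  0.18838722  0.89366761] 0.015355884621994324
```

View pics/c4.png

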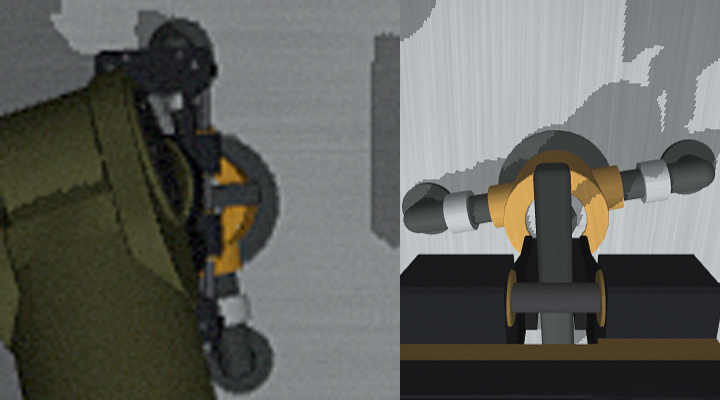

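The top view has the arm over the valve but shows the bar across the pipe. The wrist view shows the bar upright and the pipe collars at (217,212) and (413,180), about 9° off square. The z moment rose to 0.9 N m, so the stop is reached and the key has overshot by its play in the slot. I'll measure the pipe's direction and square up.

```bash
python3 - <<'E'
from h import *
def pipe(f,A,B):
    d=np.load(f); i,K,W=d['i'],d['K'],d['W']; hsv=cv2.cvtColor(i,cv2.COLOR_BGR2HSV); p=[]
    for (u,v) in (A,B):
        m=np.zeros(i.shape[:2],np.uint8); cv2.floodFill(i.copy(),fm:=np.zeros((402,642),np.uint8),(u,v),0,(25,)*3,(25,)*3,cv2.FLOODFILL_MASK_ONLY|cv2.FLOODFILL_FIXED_RANGE)
        ys,xs=np.nonzero(fm[1:-1,1:-1]); print(len(xs),xs.mean().round(1),ys.mean().round(1)); p.append(onz(K,W,xs.mean(),ys.mean(),.038))
    e=p[1]-p[0]; print(f,'pipe yaw',np.degrees(np.arctan2(e[1],e[0])),np.linalg.norm(e),(p[0]+p[1])/2)
pipe('pics/w4.npz',(217,212),(413,180))
pipe('pics/w2.npz',(263,77),(363,187))
pipe('pics/top0.npz',(257,217),(265,273))
d=np.load('pics/w4.npz');K=d['K'];T=np.array(env.read_camera('wrist')['T_tool_cam']);g=cv2.cvtColor(d['i'],6).astype(int)
for v in (190,225): print(v,g[v,285:340].tolist())
E
```

```text
57846 197.2 129.2
44529 533.3 167.3
pics/w4.npz pipe yaw -3.715217932729967 0.2799721309866714 [0.53657534 0.2173318  0.038     ]
106121 319.5 116.2
109609 313.8 114.3
pics/w2.npz pipe yaw -137.84916454078927 0.006817595391928352 [0.47913082 0.18512069 0.038     ]
48 256.0 215.4
54 267.5 275.2
pics/top0.npz pipe yaw -167.9125579003612 0.17095058609121117 [0.49550776 0.16943504 0.038     ]
190 [178, 173, 172, 170, 173, 172, 171, 172, 135, 29, 48, 51, 53, 56, 58, 60, 61, 60, 61, 60, 61, 60, 62, 62, 62, 61, 62, 61, 61, 61, 60, 61, 61, 59, 61, 62, 60, 62, 60, 61, 59, 59, 56, 56, 51, 46, 144, 143, 139, 139, 136, 117, 117, 116, 117]
225 [153, 92, 135, 130, 129, 200, 196, 195, 195, 198, 158, 29, 48, 51, 52, 55, 58, 60, 59, 61, 60, 59, 61, 60, 61, 61, 61, 61, 62, 62, 60, 59, 59, 58, 59, 61, 60, 60, 60, 62, 59, 59, 57, 56, 54, 49, 42, 88, 85, 84, 82, 94, 131, 129, 196]
```

{"fn": "servo_tool", "kwargs": {"plan": [[0,[0,0,0],[0,0,-4]],[0,[0,0,0],[0,0,-3.5]],[0,[0,0,0],[0,0,0]],[0,[0,0,0],[0,0,0]]]}}

```text
time_s: 13.35
tool_pos: [0.4945, 0.1752, 0.1453]
tool_rot: [179.9, 0.1, 101.0]
force: [0.7, 0.0, 0.1]
grip_width: 0.0151
```

```bash
python3 - <<'E'
from h import *
d=np.load('pics/w4.npz'); e=onz(d['K'],d['W'],217,212,.033)-onz(d['K'],d['W'],413,180,.033); print('pipe w4',np.degrees(np.arctan2(e[1],e[0])),np.linalg.norm(e))
i,K,W=grab('wrist');np.savez('pics/w5.npz',i=i,K=K,W=W); g=cv2.cvtColor(i,6)
for v in (190,225):
    r=np.flatnonzero(g[v,285:345]<70)+285; print(v,r[0],r[-1])
rows((.4939,.1745,.1454),101);o=env.get_obs();print(o['force'],o['wrist_torque'])
E
```

```text
pipe w4 -167.61395967319098 0.17419708748925763
190 297 333
225 297 333
tool [0.4945 0.1752 0.1453] [1.7988e+02 9.0000e-02 1.0095e+02] t 13.4 shift [-0.05 -0.07 -0.01] turn [ 0.12  0.09 -0.05] minrows 0.0
[-0.28567729 -0.02820082  0.3604492 ] [-0.04248164  0.19461691  0.02138923]
```

Key is now about 1–2° from square to the pipe (102.3°). Releasing and retreating.

{"fn": "servo_tool", "kwargs": {"plan": [[0.3,[0,0,0],[0,0,0]],[0.5,[0,0,0],[0,0,0]],[0.7,[0,0,0],[0,0,0]],[0.7,[0,0,0],[0,0,0]],[0.7,[0,0,0],[0,0,0]],[0.7,[0,0,0],[0,0,0]],[0.7,[0,0,-0.5],[0,0,0]],[0.7,[0,0,-1],[0,0,0]],[0.7,[0,0,-2],[0,0,0]],[0.7,[0,0,-2.5],[0,0,0]],[0.7,[0,0,-2.5],[0,0,0]],[0.7,[0,0,-2.5],[0,0,0]],[0.7,[0,0,-2],[0,0,0]],[0.7,[-1.5,0,-1],[0,0,0]],[0.7,[-2,0,0],[0,0,0]],[0.7,[-2,0,0],[0,0,0]],[0.7,[0,0,0],[0,0,0]],[0.7,[0,0,0],[0,0,0]]]}}

```text
time_s: 14.9
tool_pos: [0.5059, 0.115, 0.3001]
tool_rot: [179.5, 0.1, 100.7]
force: [-0.5, 0.6, -0.1]
grip_width: 0.0608
```

```bash
python3 - <<'E'
from h import *
i,K,W=grab('wrist');np.savez('pics/w6.npz',i=i,K=K,W=W); a=i
i,K,W=grab('side');np.savez('pics/side6.npz',i=i,K=K,W=W)
b=cv2.resize(i[210:310,282:402],(480,400),interpolation=2)
cv2.imwrite('pics/c6.png',np.hstack([a[:,160:480],b])); print(env.get_obs()['tool_rot'],env.get_obs()['grip_width'])
E
```

```text
[1.79513554e+02 9.99221363e-02 1.00756789e+02] 0.06130975724196461
```

View pics/c6.png

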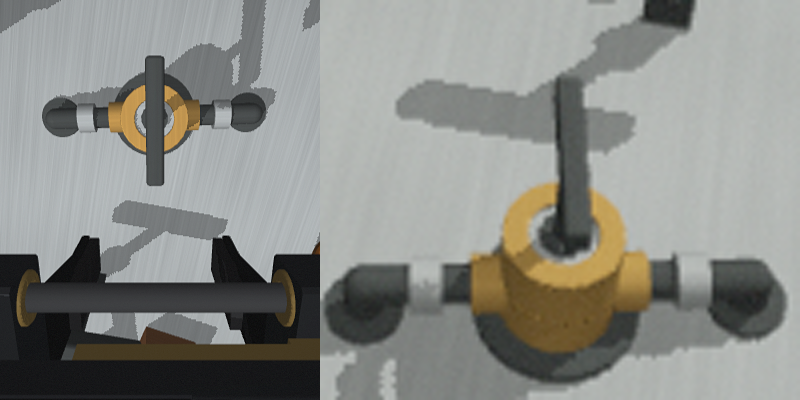

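The wrist view shows the bar upright at column 315, rows 56–185, with the pipe running (247,118)–(382,114). That is square to within about 2°. The side view shows the key upright in the plug with its flange down on the face. One numeric height check, then sign off.

```bash
python3 - <<'E'
from h import *
w=np.load('pics/w6.npz'); K,W=w['K'],w['W']; hsv=cv2.cvtColor(w['i'],40); g=hsv[...,2]
m=np.zeros(g.shape,np.uint8); m[45:195,300:332]=(g[45:195,300:332]<90)&(hsv[45:195,300:332,1]<90)
col=np.flatnonzero(m[:,308:322].mean(1)>.7); print('rows',col[0],col[-1])
cs=[]
for v in (col[0]+8,col[-1]-8):
    r=np.flatnonzero(m[v]); cs.append(((r[0]+r[-1])/2,v)); print(r[0],r[-1])
for z in (.165,.175,.185): print(z,np.linalg.norm(onz(K,W,315,col[0]-.5,z)-onz(K,W,315,col[-1]+.5,z)))
e=onz(K,W,*cs[0],.175)-onz(K,W,*cs[1],.175); print('yaw',np.degrees(np.arctan2(e[1],e[0])),'ctr',(onz(K,W,315,col[0],.175)+onz(K,W,315,col[-1],.175))/2)
s=np.load('pics/side6.npz')  # bar far/near end tops in side crop
for name,wp,sp in (('far',(315,col[-1]),(569,77)),('near',(315,col[0]),(574,234))):
    print(name,tri((K,W),wp,(s['K'],s['W']),(282+(sp[0]-320)/4,210+sp[1]/4)))
E
```

```text
rows 56 185
305 323
307 323
0.165 0.11251059261797766
0.175 0.1087359071346077
0.185 0.10496122165123774
yaw 101.20523661706125 ctr [0.49570043 0.17311902 0.175     ]
far (array([0.5048766 , 0.11997591, 0.1743165 ]), np.float64(0.001774876855739921))
near (array([0.4861466 , 0.22623157, 0.17420228]), np.float64(0.0009672313086521839))
```

The bar's top is at 0.174 m at both ends, where 0.175 is expected when fully home. Its yaw is 101.2° against 102.2° for square. Its centre is within about 2 mm of the plug's axis. Handing in.

```bash
python3 -c "
from h import *
print(env.sign_off(), env.get_obs()['time_s'])"
```

```text
the job is handed in; nothing more can be done
the job is handed in; nothing more can be done
```

The gas cock is shut and the job is handed in; the sign-off gave no verdict. I took the small dark T-key from the wooden rest and pushed it fully home in the slot. Contact was felt at the expected height. I then turned it clockwise about 56° until the stop showed as a 0.9 N m rise in wrist moment. The key had overshot by its play in the slot, so I eased it back about 8° to stand square, then let go and backed off. The arm's clock stood at about 15 s of the 58 s limit.

Last checks, from the wrist and side cameras after release:
- **Height:** the bar's top is at 0.174 m at both ends, where 0.175 m means fully home and level.
- **Angle:** the handle is about 1° from square across the pipe.
- **Position:** the bar's centre is about 1–2 mm from the plug's axis. My estimates of the slot from the three cameras differed by about 2 mm.
- **Release:** the gripper was about 12 cm above the key and clear of it.
- **Bowl, jar and paperweight:** my path kept away from them and I felt no unexpected contact, but I did not measure them again at the end.

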